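# Open the fondue burner's fuel can: push-and-turn safety cap

## Task

Open the fuel can whose safety cap has the upright grip bar: press the cap down against its spring and, keeping it down, turn it counterclockwise (seen from above) about a sixth of a turn until it is free. Then lift it straight up and finish while still holding the cap level in the gripper, right over the can's mouth with about 8 cm of air between mouth and cap; do not put it down or let go. Leave the other things on the shelf where they are.

Things in the scene. Friction and masses are not known exactly. Their poses are not given: they have to be found in the camera images.
- cap_grip (a point): Centre of the grip bar of the black safety cap: ribbed, round, 61 mm across, with a flat top, on which the upright bar stands across the middle, 54 mm long, 14 thick, 24 high. The point is half-way up the bar: 12 mm above the flat top, 39 above the skirt's lower edge, 157 above the shelf at the start. x along the bar, y across it, z up. Fingertips either side of the bar can press on the flat top.
- cap: The same cap (60 g): origin at the centre of its skirt's lower edge, 118 mm above the shelf while locked; x along the bar, z up. A spring pushes it up (4 N, plus 0.5 N per mm). It goes down 10 mm to a stop; 7 to 10 mm down it passes the catch and turns 61 degrees (53 to 69 frees it; stop near 70) counterclockwise from above, towards growing yaw; then it lifts straight off.
- can_mouth (a point): Centre of the mouth (top of the neck) of the fuel can under the safety cap, 131 mm above the shelf. x is parallel to two sides of the can, z up; while the cap is locked its bar lies along this x.
- can: The fuel can: plain aluminium, 96 mm square, 108 mm high to its shoulder, in a dark wooden caddy (116 mm square, 42 mm high) fixed to the shelf, so it neither moves nor turns. Origin at the centre of the underside, axes as at the mouth.
- spare_can: Bystander: a like aluminium can, 96 mm square, 124 mm high, loose, without caddy, with a low round cap without any bar. Origin at the centre of its underside.
- burner: Bystander, fixed: steel burner, 124 mm in diameter, 88 mm high, with a small brass knob at its side and three pan supports. Origin at the centre of its underside.
- caquelon: Bystander: brown stoneware fondue pot, 196 mm in diameter, 93 mm high, with a stub handle. Origin at the centre of its underside.
- bowls: Bystander: a nest of three ceramic bowls, the largest 150 mm in diameter, 68 mm high in all. Origin at the centre of the underside.
- pot_lid: Bystander: stainless steel lid with knob, 200 mm in diameter, 52 mm high, lying flat. Origin at the centre of its underside.
- fork_stand: Bystander, fixed: cherry wood fork stand, 90 mm square foot, 205 mm high with the forks. Origin at the centre of its underside.
- brush: Bystander: a small hand brush lying flat. Origin on its underside.
There are look-alikes about, which are no part of the job. Of the things like the cap, leave any that is turquoise or white; of the rest the smaller one is meant.

How it is judged:
On the way, in this order (a step that is already met when the one before it is completed fails the run):
1. the cap, still in its locked position, is pressed down at least 5 mm (z of cap in the frame of can below 0.113 m and angle between the x axis of cap and the x axis of can, either way round below 0.6 rad), for 0.05 s.
2. the cap is turned at least 46 degrees while it still sits on the neck (angle between the x axis of cap and the x axis of can, either way round above 0.8 rad and z of cap in the frame of can below 0.125 m and horizontal distance between cap and can_mouth below 0.01 m), for 0.05 s.
At the end, for the whole second after the job is handed in: The cap is held by the fingers, at rest and level (within 14 degrees), its lower edge 50 to 150 mm above the can's mouth and its centre within 30 mm of straight above it, not touching the can (z of cap in the frame of can_mouth between 0.05 and 0.15 m and horizontal distance between cap_grip and can_mouth below 0.03 m and angle between cap_grip's own z axis and vertical below 0.25 rad and contact force between the fingers and cap above 1 N and contact force between cap and can below 0.05 N and linear speed of cap below 0.03 m/s); the arm keeps its last pose, push and grip.
It fails at once if a loose bystander is shifted by more than 20 mm or tipped over (distance of any of spare_can, caquelon, bowls, pot_lid, brush from where it was at the start of the episode above 0.02 m or angle between spare_can's own z axis and vertical above 0.4 rad).
It also fails if it takes over 42 s, if anything falls off the work surface, if the arm or the gripper's body presses on something with over 40 N, if the wrist force passes 120 N, or if a joint passes its speed limit or range.

## Robot

A 6-joint arm with a two-finger parallel gripper is mounted at the origin on the work surface. World frame = base frame: x ahead of the robot, y to its left, z up, the work surface at z = 0. Lengths are in m, angles in rad, forces in N, time in s.
With the tool pointing down it reaches from about 0.35 to 0.775 m from the base axis. Payload 5.5 kg.
Tool frame: the origin (TCP) lies midway between the tips of the shut fingers; the grasp point (between the pads) lies 19 mm behind it; z points along the fingers, x is the direction in which the jaws open and shut, and the axes are right-handed (so a half turn about z gives the same grasp; the last joint's range is limited). The gripper opens to 85 mm and grips with 20 to 120 N. Pads are 22 mm wide; open, the fingers measure 114 mm over their backs; the gripper's body (76 mm by 85 mm) begins 54 mm behind the grasp point. The pads swing forward as they close: fully open they stand 13 mm farther back than shut.
Start: joints at [-1.368, 0.313, 0.046, 1.304, 0, 1.431], TCP at [0.193, -0.542, 0.231] pointing down, gripper open.
Joint ranges: [-2.76, 2.76], [-0.86, 1.69], [-1.03, 1.26], [-2.2, 2.34], [-1.47, 1.5], [-3.14, 3.14]. Speed limits (rad/s): [2.57, 2.57, 3.14, 3.14, 3.14, 3.14].

## Interface

Orientations are given as a unit quaternion [w, x, y, z].
In Python, from workcell import env gives the robot as it stands.
- The arm moves only by the tool servo_tool, never from a script. Its argument "targets" is a list of rows, each an object with "xyz": the shift along the tool's x, y, z in m, a list of three; "twist": the turn, a rotation vector about the tool's x, y, z in rad, a list of three; "jaw": the opening, from 0 (shut) to 1 (fully open). A call has 1 to 12 rows; each row is the pose to reach, as a shift and turn from the pose commanded when the call began, along the tool's axes at that moment; what a row does not reach only later rows make up. A row lasts 1/12 s, in which the tool goes at most 41.7 mm and 7.16 degrees, less where a joint would pass 70% of its speed; a pose out of reach is approached as far as the arm can. A call with a gripper value outside its range is refused whole. The fingers move at their own pace and stop on an object; "squeeze" is the grip in N (left out, the last holds). Time passes only in rows, so rows that repeat a pose let the fingers close. It gives the time, the measured TCP pose, the force and the opening at its end, in the units of the state.
- env.get_state(): the state, without advancing time (a new reading comes with each control period).
- env.read_camera(name): name is "side" or "top"; returns a dict with "color" (420x560x3 uint8, red, green, blue), "depth" (420x560 float32, m along the optical axis (not along the pixel's ray), 0 where there is no reading), "fx", "fy", "cx", "cy" (pixels), "eye" and "attitude" of the camera in the world. Camera axes: x right, y down, z forward; pixel columns grow to the right and rows downward; lengths in m; the calibration is good to about 2 mm. A picture is of the moment at which its call begins.
- env.hand_in(): hands the job in, once; it reports no verdict.
The state is a dict: "clock": time; "joint_pos": joint angles; "qvel": joint speeds; "tau": joint torques, N m; "tcp_pos": TCP position; "orientation": TCP orientation; "wrist_force": force on the tool from outside, world axes, zero at the start; "ft_torque": the same for the moment, N m; "finger_gap": finger opening in m.
Only numpy, scipy, OpenCV 4.12 (cv2) and the standard library are available. Lean on these libraries where they do the work, as an engineer would, in place of code of your own. Each camera call takes 0.05 s, during which the arm holds its last target. There are 200 camera calls.

## Working session

There is one attempt and no reset: what is moved stays moved. The work goes in short steps, Python scripts to look and compute and a tool call to move; the robot and the scene stay as the last step left them, time stands still between calls to the robot, and variables do not carry over. Pictures are saved under pics/ and viewed, about 8 in all and at most 12, crops included, and the job is handed in when it is done.

Besides the shell and the picture viewer there is one more tool, called after "Request:" as name(argument=value, ...) on one line, values as JSON. servo_tool: Moves the arm, as the interface text tells. Its arguments: {"type":"object","properties":{"targets":{"type":"array","items":{"type":"object","properties":{"xyz":{"type":"array","items":{"type":"number"}},"twist":{"type":"array","items":{"type":"number"}},"jaw":{"type":"number"}}}},"squeeze":{"type":"number"}},"required":["targets"]}

```bash
mkdir -p pics; ls
python3 - <<'E'
from workcell import env
import cv2,numpy as np
print(env.get_state())
for n in("side","top"):
    c=env.read_camera(n); cv2.imwrite(f"pics/{n}0.png",cv2.cvtColor(c["color"],cv2.COLOR_RGB2BGR))
    np.save(f"{n}0.npy",c,allow_pickle=True)
    print(n,{k:c[k] for k in("fx","fy","cx","cy","eye","attitude")})
E
```

```text
pics
{'clock': 0.0, 'joint_pos': array([-1.36760490e+00,  3.13987416e-01,  4.49766278e-02,  1.30354974e+00,
       -2.87264537e-05,  1.43121759e+00]), 'qvel': array([ 0.00010863,  0.00151896,  0.00191935, -0.00017896, -0.00210094,
       -0.00111524]), 'tau': array([ 1.13254082e-03, -4.80625749e+01,  2.98535174e+01,  1.92655879e-02,
       -3.22753122e-04, -3.48161819e-06]), 'tcp_pos': array([ 0.1931501 , -0.54106667,  0.23041526]), 'orientation': array([-5.93114650e-04,  8.17342150e-01, -5.76151917e-01, -6.53088115e-04]), 'wrist_force': array([ 0.25867619, -0.44095804,  0.71738365]), 'ft_torque': array([0.00289512, 0.02287897, 0.06319993]), 'finger_gap': 0.0853625882767533}
side {'fx': 446.79528064419776, 'fy': 446.79528064419776, 'cx': 277.3099995689388, 'cy': 218.97892233237118, 'eye': array([0.05250765, 0.81551977, 1.11913591]), 'attitude': array([ 0.09985563, -0.24550405,  0.89739554, -0.35275752])}
top {'fx': 518.1034708777578, 'fy': 518.1034708777578, 'cx': 282.3973305771812, 'cy': 201.722131285262, 'eye': array([0.35065377, 0.02940092, 1.83415834]), 'attitude': array([-0.03535367,  0.70656658, -0.70582144,  0.03646756])}
```

View pics/top0.png

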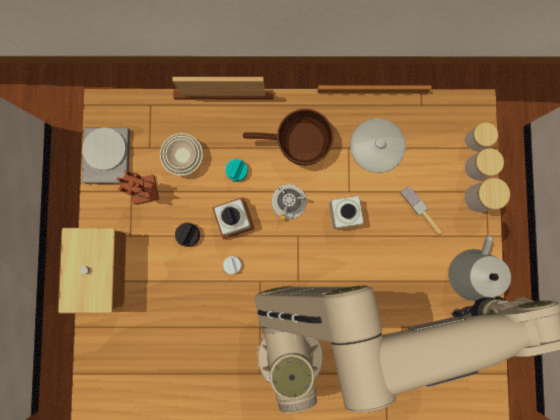

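View pics/side0.png

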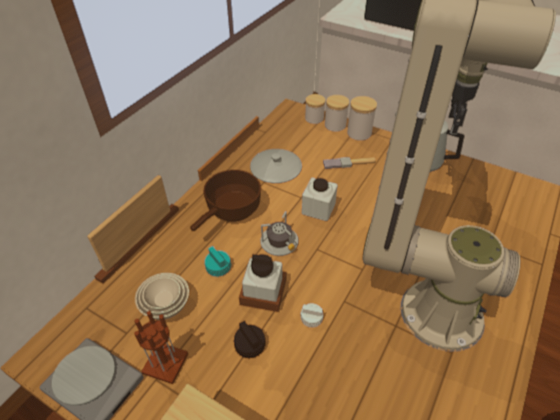

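The top view shows the caddied can with a black barred cap at about (231,216). The loose black look-alike is at (187,234), the turquoise one at (236,170), the white one at (232,265) and the spare can at (347,211). The side view shows the cap at about (262,266). Next I measure it.

```bash
cat > h.py <<'E'
import numpy as np,cv2
from scipy.spatial.transform import Rotation as R
def rot(q): return R.from_quat(np.r_[q[1:],q[0]])
def load(n): return np.load(n,allow_pickle=True).item()
def cloud(c):
    v,u=np.mgrid[:420,:560]; d=c["depth"]
    p=np.stack([(u-c["cx"])/c["fx"]*d,(v-c["cy"])/c["fy"]*d,d],-1)
    return p@rot(c["attitude"]).as_matrix().T+c["eye"]
def ray(c,uv,z):
    d=rot(c["attitude"]).apply([(uv[0]-c["cx"])/c["fx"],(uv[1]-c["cy"])/c["fy"],1]); e=c["eye"]
    return e+d*(z-e[2])/d[2]
def crop(c,u0,u1,v0,v1,s,name):
    im=cv2.cvtColor(c["color"][v0:v1,u0:u1],cv2.COLOR_RGB2BGR)
    cv2.imwrite(name,cv2.resize(im,None,fx=s,fy=s,interpolation=cv2.INTER_CUBIC))
E
python3 - <<'E'
from h import *
np.set_printoptions(precision=4,suppress=True)
ims=[]
for n,w,loc in(("top",(205,260,190,245),(170,205,215,252)),("side",(230,300,240,310),(230,270,322,358))):
    c=load(n+"0.npy");P=cloud(c);g=c["color"].max(-1)
    for (a,b,y,z) in(w,loc):
        m=np.zeros(g.shape,bool);m[y:z,a:b]=g[y:z,a:b]<60
        if n=="side" and (a==230 and y==240): m[285:]=False
        k,l,s,ce=cv2.connectedComponentsWithStats(m.astype(np.uint8))
        i=1+s[1:,4].argmax();q=P[l==i];h=np.percentile(q[:,2],[5,50,95,99])
        print(n,"bbox",s[i],"cen",ce[i],"z",h,"med xyz",np.median(q,0))
        t=q[q[:,2]>h[2]-.012];print(" bar",len(t),t.mean(0),cv2.minAreaRect(t[:,:2].astype(np.float32)*1000))
        print(" all rect",cv2.minAreaRect(q[:,:2].astype(np.float32)*1000))
    a,b,y,z=w
    im=cv2.cvtColor(c["color"][y-5:y+65,a-5:a+65],cv2.COLOR_RGB2BGR);ims.append(cv2.resize(im,(400,400),interpolation=cv2.INTER_CUBIC))
cv2.imwrite("pics/crop1.png",np.hstack(ims))
# can shoulder
c=load("top0.npy");P=cloud(c)
q=P[195:245,205:260].reshape(-1,3);q=q[(q[:,2]>.1)&(q[:,2]<.116)]
print("shoulder",len(q),q.mean(0),cv2.minAreaRect(q[:,:2].astype(np.float32)*1000))
q=P[190:250,200:265].reshape(-1,3);q=q[(q[:,2]>.03)&(q[:,2]<.2)]
print("caddy+can",len(q),q.mean(0),cv2.minAreaRect(q[:,:2].astype(np.float32)*1000))
E
```

```text
top bbox [222 208  17  17 222] cen [230.3333 215.7703] z [0.138  0.147  0.1737 0.1756] med xyz [0.4759 0.1952 0.147 ]
 bar 65 [0.4748 0.1944 0.1951] ((415.1212158203125, 126.52627563476562), (231.01516723632812, 31.456838607788086), 48.671424865722656)
 all rect ((432.22662353515625, 118.74954223632812), (236.3783721923828, 51.71547317504883), 59.945640563964844)
top bbox [176 224  24  22 408] cen [187.6544 234.5025] z [0.0273 0.0389 0.0722 0.0744] med xyz [0.4193 0.3517 0.0389]
 bar 124 [0.4202 0.3563 0.0819] ((403.8768310546875, 202.23118591308594), (354.8482971191406, 69.96148681640625), 84.03712463378906)
 all rect ((374.49163818359375, 217.40823364257812), (371.71453857421875, 74.0827865600586), 71.50252532958984)
side bbox [252 256  21  21 360] cen [261.5528 265.3111] z [0.1287 0.1476 0.1719 0.1738] med xyz [0.4681 0.2089 0.1476]
 bar 84 [0.4676 0.2085 0.1797] ((256.7771911621094, 498.15191650390625), (45.431766510009766, 753.4783935546875), 36.21733856201172)
 all rect ((276.870849609375, 512.1234741210938), (54.94704055786133, 752.6840209960938), 32.30786895751953)
side bbox [235 322  30  36 796] cen [249.0452 340.593 ] z [0.0176 0.0393 0.072  0.0739] med xyz [0.4109 0.3713 0.0393]
 bar 194 [0.4101 0.3678 0.0806] ((236.84912109375, 569.4306640625), (41.21742248535156, 613.5694580078125), 40.679447174072266)
 all rect ((260.88446044921875, 584.362548828125), (77.38326263427734, 617.6001586914062), 34.891334533691406)
shoulder 292 [0.4758 0.1957 0.1048] ((478.8412170410156, 198.2202606201172), (93.63175201416016, 91.95832061767578), 18.650211334228516)
caddy+can 1096 [0.4751 0.1934 0.0991] ((479.34503173828125, 198.51278686523438), (116.79158020019531, 116.08940124511719), 18.505035400390625)
```

View pics/crop1.png

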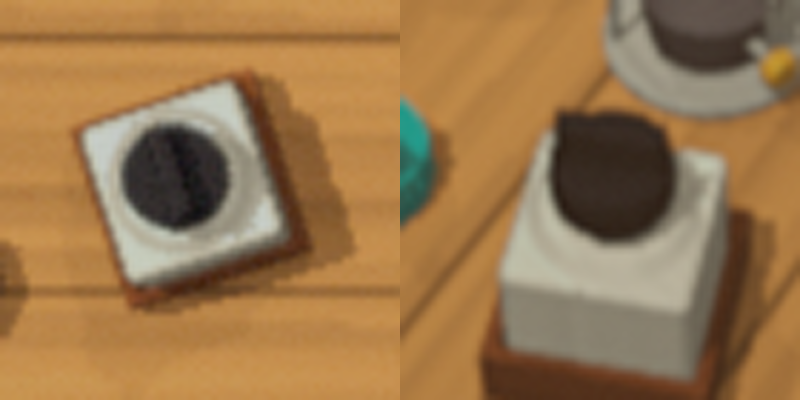

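The crop shows the bar running from (158,130) to (190,225), a yaw of about 18.5°, which agrees with the caddy's square. Next I refine the centre and plan.

```bash
cat >> h.py <<'E'
def rows(xyz,yaw,st):
    """shift (tool axes) and twist to world xyz with tool x at yaw (deg), pointing down"""
    r=rot(st["orientation"]); y=np.radians(yaw)
    t=R.from_matrix(np.array([[np.cos(y),np.sin(y),0],[np.sin(y),-np.cos(y),0],[0,0,-1]]).T)
    return r.inv().apply(np.array(xyz)-st["tcp_pos"]),(r.inv()*t).as_rotvec()
E
python3 - <<'E'
from h import *
from workcell import env
np.set_printoptions(precision=4,suppress=True)
for n,w in(("top",(205,260,190,245)),("side",(245,280,250,287))):
    c=load(n+"0.npy");P=cloud(c);a,b,y,z=w
    g=c["color"].max(-1);m=np.zeros(g.shape,bool);m[y:z,a:b]=g[y:z,a:b]<60
    q=P[m];f=q[(abs(q[:,2]-.146)<.004)]
    (u,r)=cv2.minEnclosingCircle(f[:,:2].astype(np.float32)*1000);print(n,"flat top",len(f),u,r)
    vv,uu=np.nonzero(m);(u,r)=cv2.minEnclosingCircle(np.stack([uu,vv],1).astype(np.float32));print(u,r,ray(c,u,.14))
    t=q[(q[:,2]>.155)&(q[:,2]<.18)];print("bar",len(t),t.mean(0),cv2.minAreaRect(t[:,:2].astype(np.float32)*1000))
st=env.get_state()
print(rows([.43,-.30,.30],-10,st))
E
```

```text
top flat top 94 (477.2356262207031, 196.85279846191406) 28.01363754272461
(230.0, 216.0) 8.602425575256348 [0.4762 0.1985 0.14  ]
bar 66 [0.4766 0.1969 0.1692] ((476.5837707519531, 197.17481994628906), (49.83388137817383, 13.386975288391113), 18.667179107666016)
side flat top 144 (472.426025390625, 202.79376220703125) 27.756956100463867
(260.7727355957031, 264.7727355957031) 11.720840454101562 [0.4759 0.2036 0.14  ]
bar 105 [0.473  0.2017 0.1661] ((473.64080810546875, 199.79644775390625), (49.241729736328125, 12.672229766845703), 21.097665786743164)
(array([-0.1476, -0.3041, -0.0692]), array([-0.0011,  0.0013, -1.0535]))
```

Request:
servo_tool(targets=[{"xyz": [-0.01, -0.03, -0.04], "twist": [0, 0, -0.1], "jaw": 1}, {"xyz": [-0.03, -0.06, -0.065], "twist": [0, 0, -0.2], "jaw": 1}, {"xyz": [-0.045, -0.09, -0.07], "twist": [0, 0, -0.3], "jaw": 1}, {"xyz": [-0.06, -0.12, -0.07], "twist": [0, 0, -0.4], "jaw": 1}, {"xyz": [-0.075, -0.15, -0.07], "twist": [0, 0, -0.5], "jaw": 1}, {"xyz": [-0.09, -0.18, -0.07], "twist": [0, 0, -0.6], "jaw": 1}, {"xyz": [-0.105, -0.21, -0.07], "twist": [0, 0, -0.7], "jaw": 1}, {"xyz": [-0.12, -0.24, -0.07], "twist": [0, 0, -0.8], "jaw": 1}, {"xyz": [-0.135, -0.27, -0.07], "twist": [0, 0, -0.9], "jaw": 1}, {"xyz": [-0.148, -0.304, -0.07], "twist": [0, 0, -1.054], "jaw": 1}, {"xyz": [-0.148, -0.304, -0.07], "twist": [0, 0, -1.054], "jaw": 1}])

```text
clock: 1.02
tcp_pos: [0.4332, -0.2958, 0.3009]
orientation: [-0.001, 0.997, -0.081, 0.0]
wrist_force: [-0.5, -0.0, 1.0]
finger_gap: 0.0854
```

Run:
```python
from h import *
from workcell import env
st=env.get_state();print(st["tcp_pos"],st["joint_pos"]);print(rows([.476,.0,.30],60,st))
```

```text
[ 0.4331603  -0.29578479  0.30093038] [-0.75351363  0.20437681  0.07117093  1.43807418  0.00219168  0.97976034]
(array([-0.00557294, -0.29881647,  0.00155018]), array([-0.00133251, -0.00198088, -1.20967519]))
```

Request:
servo_tool(targets=[{"xyz": [0, -0.025, 0], "twist": [0, 0, -0.1], "jaw": 1}, {"xyz": [0, -0.05, 0], "twist": [0, 0, -0.2], "jaw": 1}, {"xyz": [0, -0.075, 0], "twist": [0, 0, -0.3], "jaw": 1}, {"xyz": [0, -0.1, 0], "twist": [0, 0, -0.4], "jaw": 1}, {"xyz": [0, -0.125, 0], "twist": [0, 0, -0.5], "jaw": 1}, {"xyz": [0, -0.15, 0], "twist": [0, 0, -0.6], "jaw": 1}, {"xyz": [0, -0.175, 0], "twist": [0, 0, -0.7], "jaw": 1}, {"xyz": [0, -0.2, 0], "twist": [0, 0, -0.8], "jaw": 1}, {"xyz": [0, -0.225, 0], "twist": [0, 0, -0.9], "jaw": 1}, {"xyz": [-0.003, -0.25, 0], "twist": [0, 0, -1.0], "jaw": 1}, {"xyz": [-0.005, -0.275, 0], "twist": [0, 0, -1.1], "jaw": 1}, {"xyz": [-0.005, -0.3, 0], "twist": [0, 0, -1.21], "jaw": 1}])

```text
clock: 2.02
tcp_pos: [0.4763, -0.0023, 0.301]
orientation: [-0.0, 0.868, 0.497, -0.0]
wrist_force: [-0.0, -0.2, 0.5]
finger_gap: 0.0857
```

Run:
```python
from h import *
from workcell import env
st=env.get_state();print(st["tcp_pos"],st["joint_pos"]);print(rows([.476,.199,.25],108.5,st))
```

```text
[ 0.47630474 -0.00234148  0.30098627] [-1.73623557e-01  1.09655699e-01 -4.19911008e-02  1.42004422e+00
 -7.80074540e-05  3.56190162e-01]
(array([ 0.17360344, -0.10197405,  0.05100217]), array([-9.25750752e-04,  1.55630437e-05, -8.52699537e-01]))
```

Request:
servo_tool(targets=[{"xyz": [0.02, -0.01, 0], "twist": [0, 0, -0.1], "jaw": 1}, {"xyz": [0.04, -0.02, 0], "twist": [0, 0, -0.2], "jaw": 1}, {"xyz": [0.06, -0.03, 0], "twist": [0, 0, -0.3], "jaw": 1}, {"xyz": [0.08, -0.04, 0], "twist": [0, 0, -0.4], "jaw": 1}, {"xyz": [0.1, -0.055, 0.01], "twist": [0, 0, -0.5], "jaw": 1}, {"xyz": [0.12, -0.07, 0.02], "twist": [0, 0, -0.6], "jaw": 1}, {"xyz": [0.14, -0.085, 0.03], "twist": [0, 0, -0.7], "jaw": 1}, {"xyz": [0.16, -0.095, 0.04], "twist": [0, 0, -0.8], "jaw": 1}, {"xyz": [0.174, -0.102, 0.05], "twist": [0, 0, -0.853], "jaw": 1}, {"xyz": [0.174, -0.102, 0.05], "twist": [0, 0, -0.853], "jaw": 0.5}, {"xyz": [0.174, -0.102, 0.05], "twist": [0, 0, -0.853], "jaw": 0.5}, {"xyz": [0.174, -0.102, 0.05], "twist": [0, 0, -0.853], "jaw": 0.5}])

```text
clock: 3.02
tcp_pos: [0.4777, 0.1976, 0.2513]
orientation: [0.0, 0.587, 0.81, -0.0]
wrist_force: [0.1, 1.0, 0.1]
finger_gap: 0.0514
```

Run:
```python
from h import *
from workcell import env
st=env.get_state();print(st["tcp_pos"],st["joint_pos"]);print(rows([.476,.199,.25],108.5,st))
c=env.read_camera("side");np.save("side1.npy",c,allow_pickle=True);crop(c,190,340,170,320,4,"pics/s1.png")
```

```text
[0.47765616 0.19755182 0.25134533] [ 2.37056020e-01  1.95438180e-01 -6.02723451e-02  1.31564694e+00
 -4.88775186e-04 -8.00193226e-02]
(array([ 0.00189296, -0.00112127,  0.00134516]), array([-0.0005997 ,  0.00044062, -0.00581043]))
```

View pics/s1.png

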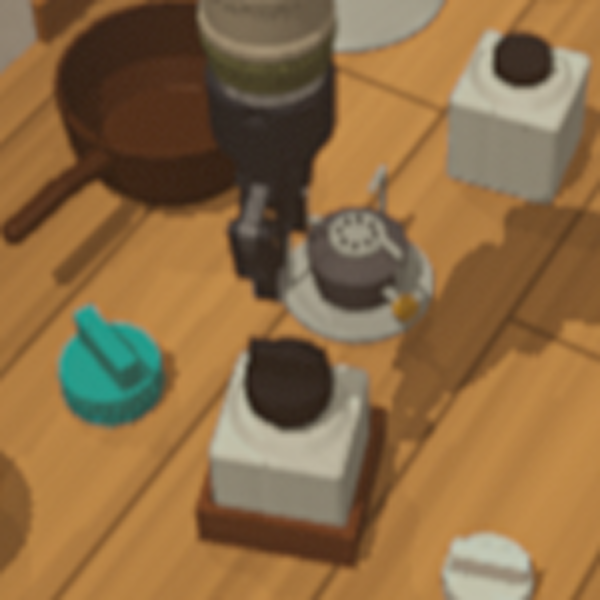

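The gripper is over the cap, with its fingers spanning across the bar. The fingers are at about (255,250) and the cap at (290,380), so I descend.

Request:
servo_tool(targets=[{"xyz": [0, 0, 0.015], "twist": [0, 0, 0], "jaw": 0.45}, {"xyz": [0, 0, 0.03], "twist": [0, 0, 0], "jaw": 0.45}, {"xyz": [0, 0, 0.045], "twist": [0, 0, 0], "jaw": 0.45}, {"xyz": [0, 0, 0.06], "twist": [0, 0, 0], "jaw": 0.45}, {"xyz": [0, 0, 0.075], "twist": [0, 0, 0], "jaw": 0.45}, {"xyz": [0, 0, 0.088], "twist": [0, 0, 0], "jaw": 0.45}, {"xyz": [0, 0, 0.095], "twist": [0, 0, 0], "jaw": 0.45}, {"xyz": [0, 0, 0.095], "twist": [0, 0, 0], "jaw": 0.45}, {"xyz": [0, 0, 0.095], "twist": [0, 0, 0], "jaw": 0.45}])

```text
clock: 3.82
tcp_pos: [0.478, 0.1974, 0.1567]
orientation: [0.0, 0.587, 0.81, 0.0]
wrist_force: [1.5, 0.6, -0.1]
finger_gap: 0.0383
```

Run:
```python
from h import *
from workcell import env
st=env.get_state();print(st["tcp_pos"],st["wrist_force"]);print(rows([.476,.199,.15],108.5,st))
c=env.read_camera("side");np.save("side2.npy",c,allow_pickle=True);crop(c,220,310,220,310,6,"pics/s2.png")
```

```text
[0.47804546 0.19740067 0.15674282] [ 1.52202153  0.61321596 -0.10466639]
(array([ 0.00215835, -0.00144657,  0.00674213]), array([ 0.00018651,  0.00019317, -0.00602443]))
```

View pics/s2.png

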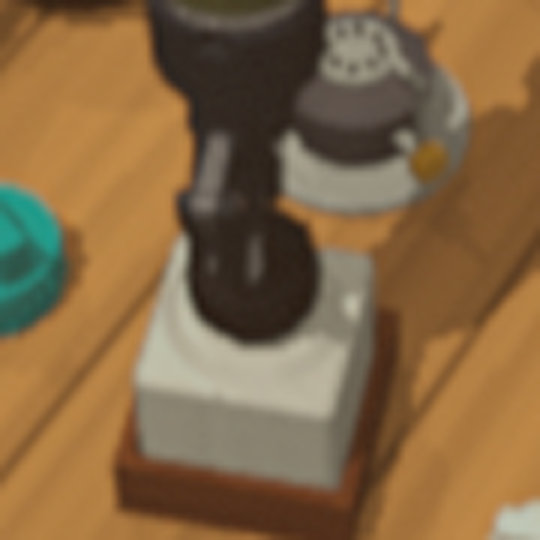

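The fingers straddle the bar, whose end is at about (255,255). I close with a small centring shift.

Request:
servo_tool(targets=[{"xyz": [0.001, -0.001, 0.003], "twist": [0, 0, 0], "jaw": 0.35}, {"xyz": [0.002, -0.0015, 0.006], "twist": [0, 0, 0], "jaw": 0.25}, {"xyz": [0.002, -0.0015, 0.006], "twist": [0, 0, 0], "jaw": 0.1}, {"xyz": [0.002, -0.0015, 0.006], "twist": [0, 0, 0], "jaw": 0}, {"xyz": [0.002, -0.0015, 0.006], "twist": [0, 0, 0], "jaw": 0}, {"xyz": [0.002, -0.0015, 0.006], "twist": [0, 0, 0], "jaw": 0}], squeeze=60)

```text
clock: 4.37
tcp_pos: [0.4758, 0.1993, 0.1505]
orientation: [0.0, 0.586, 0.81, -0.0]
wrist_force: [-0.5, -1.7, 1.4]
finger_gap: 0.0124
```

Request:
servo_tool(targets=[{"xyz": [0, 0, 0.003], "twist": [0, 0, 0], "jaw": 0}, {"xyz": [0, 0, 0.006], "twist": [0, 0, 0], "jaw": 0}, {"xyz": [0, 0, 0.0085], "twist": [0, 0, 0], "jaw": 0}, {"xyz": [0, 0, 0.0085], "twist": [0, 0, 0], "jaw": 0}, {"xyz": [0, 0, 0.0085], "twist": [0, 0, 0], "jaw": 0}, {"xyz": [0, 0, 0.0085], "twist": [0, 0, 0], "jaw": 0}])

```text
clock: 4.87
tcp_pos: [0.4761, 0.1994, 0.1423]
orientation: [0.0, 0.586, 0.81, 0.0]
wrist_force: [-1.4, -1.3, 5.5]
finger_gap: 0.0126
```

Run:
```python
from h import *
from workcell import env
st=env.get_state();print(st["tcp_pos"],st["wrist_force"],st["ft_torque"],st["finger_gap"])
c=env.read_camera("side");np.save("side3.npy",c,allow_pickle=True);crop(c,220,310,220,310,6,"pics/s3.png")
```

```text
[0.47607031 0.19939764 0.14232673] [-1.44232011 -1.2816904   5.54337851] [-0.41438469  0.26500249  0.02414606] 0.012625098862791116
```

Run:
```python
from h import *
for n in("side0","side1","side2","side3"):
    c=load(n+".npy");g=c["color"].max(-1).astype(float);o=[]
    for u in range(257,269):
        col=g[262:285,u]; i=np.argmax(col>90); o.append(262+i-1+(90-col[i-1])/(col[i]-col[i-1]))
    print(n,np.round(np.mean(o),2),np.round(o,1))
c=load("side0.npy");q=rot(c["attitude"]).inv()
for z in(.118,.110):
    p=q.apply(np.array([.476,.199,z])-c["eye"]);print(z,p[:2]/p[2]*c["fx"]+[c["cx"],c["cy"]])
```

```text
side0 276.15 [275.1 275.6 276.2 276.6 276.8 276.7 276.7 276.6 276.5 276.2 275.6 275.2]
side1 276.12 [275.1 275.6 276.2 276.6 276.7 276.7 276.6 276.6 276.5 276.1 275.6 275.1]
side2 274.96 [275.1 275.6 276.2 276.6 276.8 262.5 276.7 276.6 276.5 276.2 275.6 275.2]
side3 277.49 [277.1 277.4 277.8 278.  278.  278.  277.9 277.7 277.7 277.3 276.7 276.2]
0.118 [261.8738756  268.43139903]
0.11 [261.963504   270.15443464]
```

Request:
servo_tool(targets=[{"xyz": [0, 0, 0.001], "twist": [0, 0, 0], "jaw": 0}, {"xyz": [0, 0, 0.0015], "twist": [0, 0, 0], "jaw": 0}, {"xyz": [0, 0, 0.0015], "twist": [0, 0, 0], "jaw": 0}, {"xyz": [0, 0, 0.0015], "twist": [0, 0, 0], "jaw": 0}])

```text
clock: 5.25
tcp_pos: [0.4761, 0.1994, 0.1411]
orientation: [0.001, 0.586, 0.81, 0.0]
wrist_force: [-1.3, -2.7, 8.1]
finger_gap: 0.0125
```

Run:
```python
from h import *
from workcell import env
st=env.get_state();print(st["tcp_pos"],st["wrist_force"],st["ft_torque"],st["finger_gap"])
c=env.read_camera("side");np.save("side4.npy",c,allow_pickle=True);crop(c,220,310,220,310,6,"pics/s4.png")
g=c["color"].max(-1).astype(float);o=[]
for u in range(257,269):
        col=g[262:285,u]; i=np.argmax(col>90); o.append(262+i-1+(90-col[i-1])/(col[i]-col[i-1]))
print(np.mean(o),np.round(o,1))
```

```text
[0.47607284 0.19944385 0.14110068] [-1.30610814 -2.66801086  8.08006845] [-0.39757271  0.33389113  0.03595545] 0.012535074270313416
276.6412847752919 [277.4 277.8 278.1 278.2 278.1 278.2 278.1 265.  277.9 277.5 277.  276.4]
```

View pics/s4.png

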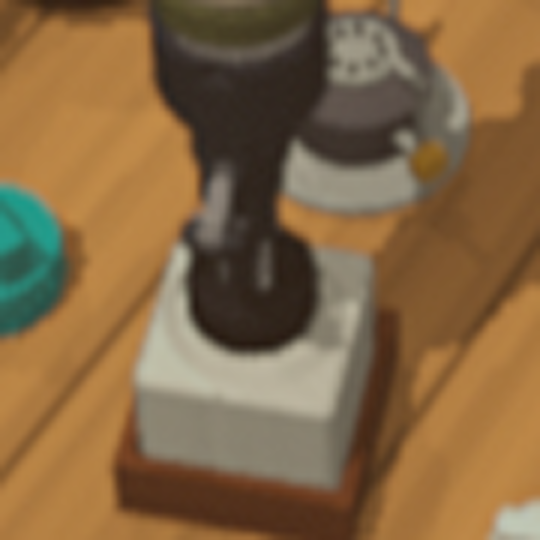

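The cap is down: the force of 8.1 N matches about 8 mm of spring travel. Now I turn it.

Request:
servo_tool(targets=[{"xyz": [0, 0, 0], "twist": [0, 0, -0.05], "jaw": 0}, {"xyz": [0, 0, 0], "twist": [0, 0, -0.1], "jaw": 0}, {"xyz": [0, 0, 0], "twist": [0, 0, -0.15], "jaw": 0}, {"xyz": [0, 0, 0], "twist": [0, 0, -0.2], "jaw": 0}, {"xyz": [0, 0, 0], "twist": [0, 0, -0.25], "jaw": 0}, {"xyz": [0, 0, 0], "twist": [0, 0, -0.3], "jaw": 0}, {"xyz": [0, 0, 0], "twist": [0, 0, -0.3], "jaw": 0}])

```text
clock: 5.88
tcp_pos: [0.4765, 0.1994, 0.1412]
orientation: [0.001, 0.458, 0.889, 0.0]
wrist_force: [-1.0, -2.6, 8.8]
finger_gap: 0.0127
```

Run:
```python
from h import *
from workcell import env
st=env.get_state();print(st["tcp_pos"],st["wrist_force"],st["ft_torque"],st["finger_gap"],st["joint_pos"])
```

```text
[0.47646594 0.19935181 0.14123175] [-1.00715613 -2.55687906  8.75550317] [-0.49712007  0.28253609  0.07661949] 0.012723267271495402 [ 2.41137967e-01  2.45504760e-01 -2.71886052e-01  1.05144111e+00
 -6.65744254e-04 -3.79047403e-01]
```

Request:
servo_tool(targets=[{"xyz": [0, 0, 0], "twist": [0, 0, -0.07], "jaw": 0}, {"xyz": [0, 0, 0], "twist": [0, 0, -0.14], "jaw": 0}, {"xyz": [0, 0, 0], "twist": [0, 0, -0.21], "jaw": 0}, {"xyz": [0, 0, 0], "twist": [0, 0, -0.28], "jaw": 0}, {"xyz": [0, 0, 0], "twist": [0, 0, -0.35], "jaw": 0}, {"xyz": [0, 0, 0], "twist": [0, 0, -0.42], "jaw": 0}, {"xyz": [0, 0, 0], "twist": [0, 0, -0.49], "jaw": 0}, {"xyz": [0, 0, 0], "twist": [0, 0, -0.56], "jaw": 0}, {"xyz": [0, 0, 0], "twist": [0, 0, -0.63], "jaw": 0}, {"xyz": [0, 0, 0], "twist": [0, 0, -0.7], "jaw": 0}, {"xyz": [0, 0, 0], "twist": [0, 0, -0.77], "jaw": 0}, {"xyz": [0, 0, 0], "twist": [0, 0, -0.77], "jaw": 0}])

```text
clock: 6.88
tcp_pos: [0.4766, 0.1993, 0.1413]
orientation: [0.001, 0.09, 0.996, -0.0]
wrist_force: [-1.0, -3.2, 7.1]
finger_gap: 0.0126
```

Run:
```python
from h import *
from workcell import env
st=env.get_state();print(st["tcp_pos"],st["wrist_force"],st["ft_torque"],st["finger_gap"],2*np.degrees(np.arctan2(st["orientation"][2],st["orientation"][1])))
c=env.read_camera("side");np.save("side5.npy",c,allow_pickle=True);crop(c,220,310,220,310,6,"pics/s5.png")
```

```text
[0.47657207 0.19925022 0.1412558 ] [-0.96876749 -3.24363264  7.10752044] [-0.5827822   0.20568687  0.04289939] 0.012576485523815599 169.69171398569537
```

View pics/s5.png

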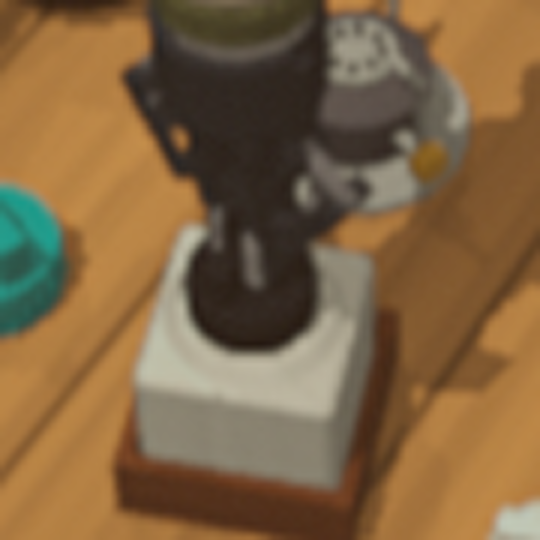

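The turn measured at the gripper is 61.2–61.5°, and the cap is still down on the neck. I lift gently and watch the force.

Request:
servo_tool(targets=[{"xyz": [0, 0, -0.003], "twist": [0, 0, 0], "jaw": 0}, {"xyz": [0, 0, -0.006], "twist": [0, 0, 0], "jaw": 0}, {"xyz": [0, 0, -0.009], "twist": [0, 0, 0], "jaw": 0}, {"xyz": [0, 0, -0.012], "twist": [0, 0, 0], "jaw": 0}, {"xyz": [0, 0, -0.015], "twist": [0, 0, 0], "jaw": 0}, {"xyz": [0, 0, -0.015], "twist": [0, 0, 0], "jaw": 0}])

```text
clock: 7.43
tcp_pos: [0.4758, 0.1991, 0.1553]
orientation: [0.0, 0.091, 0.996, -0.0]
wrist_force: [1.6, -2.9, 0.9]
finger_gap: 0.0126
```

Nothing resists, so it is free. I carry on up.

Request:
servo_tool(targets=[{"xyz": [0, 0, -0.006], "twist": [0, 0, 0], "jaw": 0}, {"xyz": [0, 0, -0.014], "twist": [0, 0, 0], "jaw": 0}, {"xyz": [0, 0, -0.024], "twist": [0, 0, 0], "jaw": 0}, {"xyz": [0, 0, -0.036], "twist": [0, 0, 0], "jaw": 0}, {"xyz": [0, 0, -0.048], "twist": [0, 0, 0], "jaw": 0}, {"xyz": [0, 0, -0.06], "twist": [0, 0, 0], "jaw": 0}, {"xyz": [0, 0, -0.072], "twist": [0, 0, 0], "jaw": 0}, {"xyz": [0, 0, -0.08], "twist": [0, 0, 0], "jaw": 0}, {"xyz": [0, 0, -0.085], "twist": [0, 0, 0], "jaw": 0}, {"xyz": [0, 0, -0.087], "twist": [0, 0, 0], "jaw": 0}, {"xyz": [0, 0, -0.087], "twist": [0, 0, 0], "jaw": 0}, {"xyz": [0, 0, -0.087], "twist": [0, 0, 0], "jaw": 0}])

```text
clock: 8.43
tcp_pos: [0.4754, 0.1995, 0.2419]
orientation: [-0.0, 0.091, 0.996, -0.0]
wrist_force: [-0.1, -0.3, -0.9]
finger_gap: 0.0127
```

Run:
```python
from h import *
from workcell import env
st=env.get_state();print(st["tcp_pos"],st["wrist_force"],st["qvel"],st["finger_gap"])
c=env.read_camera("side");crop(c,190,340,170,320,4,"pics/s6.png")
P=cloud(c)
c=load("side0.npy");q=rot(c["attitude"]).inv()
for z in(.211,.238):
    p=q.apply(np.array([.476,.199,z])-c["eye"]);print(z,(p[:2]/p[2]*c["fx"]+[c["cx"],c["cy"]]-[190,170])*4)
```

```text
[0.47539723 0.199488   0.24185255] [-0.07803685 -0.33145021 -0.86222122] [-0.00183824  0.00548655 -0.00979397 -0.00403868 -0.0007663  -0.0001537 ] 0.012715333687512449
0.211 [283.06547397 308.56178516]
0.238 [281.68151652 281.95629191]
```

View pics/s6.png

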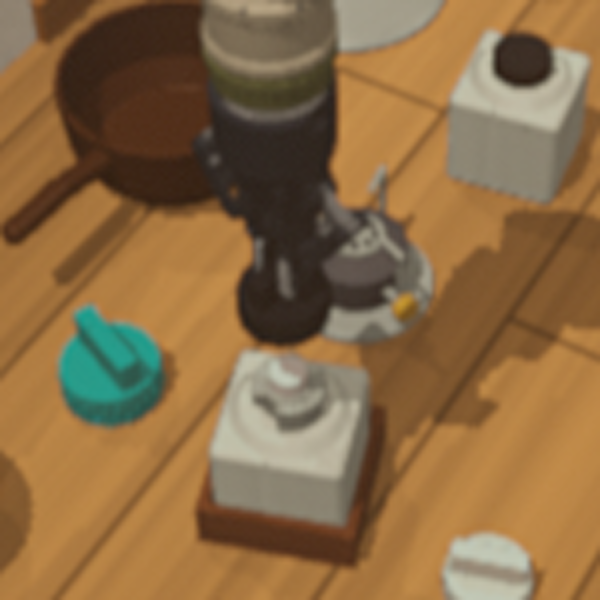

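The cap is held level at about (283,305), where I predicted it, and the bare neck shows at (290,390). I hand in.

```bash
python3 -c "
from workcell import env
print(env.hand_in())"
```

```text
the job is handed in; nothing more can be done
None
```

The cap is off the can and I handed the job in at about 8.5 s, with the cap still held over the mouth. The hand-in gave no verdict.

- **Press:** I gripped the bar with 60 N and lowered the gripper about 9.4 mm. The wrist force reached 8.1 N, which fits about 8 mm of spring travel.
- **Turn:** I turned the gripper about 61° counterclockwise with the cap held down, and the torque about the vertical stayed low.
- **Lift:** The cap came up without resistance. I raised it about 101 mm from the pressed position, which puts its lower edge about 80 mm above the mouth.
- **Last checks:** The finger opening was steady at 12.7 mm, the arm was practically at rest, and the gripper was over the measured centre to within about 3 mm. The last picture shows the cap level where I predicted it, with the bare neck below. The other things in that view look unmoved; the brush and bowls were outside it.

Two readings disagreed with the rest:
- **Cap depth:** After the first press the force read 5.5 N, where about 8 N was expected. The image also suggested only about 6 mm of travel, perhaps with some tilt, so I pressed further before turning.
- **Finger opening:** It read 12.6 mm on a 14 mm bar. I put that down to soft pads.

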